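# Sweep the agate slices off the light box into the specimen tray

### The job

The lesson is over: using the fingertips, sweep the four agate slices across the light box and off its edge so that they drop into the steel specimen tray standing against that edge. Push them only, never pick one up, and leave the petri dish, the hand lens, the tray itself and everything else on the bench where they are.

Things in the scene. Friction and masses are not known exactly. Their poses are not given: they have to be found in the camera images.
- lightbox: light box, a flat case that does not move, 240 mm along its x, 270 mm along its y, 34 mm high with a flat white top, no rim; origin at the centre of its underside, z up. The tray stands at its +y or -y end (it varies), the slide box at the other. Two slices lie along its -x side, two along its +x side; petri dish and hand lens on the strip between
- tray: shallow open specimen tray of stainless steel standing on the bench, 0.45 kg, 260 mm along its x, 120 mm along its y, walls 20 mm high and 3 mm thick, floor 3 mm thick; origin at the centre of its underside, z up. Parallel to the light box, with its long wall 4 mm from the light box's end, so its rim is 14 mm lower than the light box's top
- slice_a: a flat sawn agate slice, an irregular rounded outline 31 to 38 mm across and 10 mm thick, about 22 g, ringed in grey-browns; origin at its centre, z normal to its flat faces. Starts lying flat on the light box, with its origin 5 mm above the pane; it slides easily, but being irregular it tends to turn and drift sideways off the fingertips when pushed far
- slice_b: a flat sawn agate slice, an irregular rounded outline 32 to 39 mm across and 10 mm thick, about 22 g, ringed in grey-browns; origin at its centre, z normal to its flat faces. Starts lying flat on the light box, with its origin 5 mm above the pane; it slides easily, but being irregular it tends to turn and drift sideways off the fingertips when pushed far
- slice_c: a flat sawn agate slice, an irregular rounded outline 30 to 36 mm across and 10 mm thick, about 22 g, ringed in grey-browns; origin at its centre, z normal to its flat faces. Starts lying flat on the light box, with its origin 5 mm above the pane; it slides easily, but being irregular it tends to turn and drift sideways off the fingertips when pushed far
- slice_d: a flat sawn agate slice, an irregular rounded outline 31 to 39 mm across and 10 mm thick, about 22 g, ringed in grey-browns; origin at its centre, z normal to its flat faces. Starts lying flat on the light box, with its origin 5 mm above the pane; it slides easily, but being irregular it tends to turn and drift sideways off the fingertips when pushed far
- dish: open glass petri dish with a pebble in it, 50 mm in diameter, 14 mm high, 50 g, free to slide, standing on the middle strip of the light box among the slices; origin at the centre of its underside. To be left alone
- loupe: folded metal hand lens, about 54 mm long (x), 26 mm wide, 15 mm high, lying on the middle strip of the light box among the slices; origin near its middle, on its underside. To be left alone
- slide_box: closed wooden box for microscope slides, 210 mm along its x, 120 mm along its y, 29 mm high, on the bench against the light box's other end; origin at the centre of its underside. To be left alone
- beaker: small glass beaker, 56 mm across, 68 mm high, on the bench beyond the light box; origin at the centre of its underside
- jar: glass specimen jar with a black cap, 48 mm across, 60 mm high, on the bench beyond the light box; origin at the centre of its underside
- forceps: fine steel forceps lying on the bench beyond the light box, 130 mm long (x), 9 mm high; origin near their middle, on the bench
- wash_bottle: white plastic wash bottle with a bent spout, 68 mm across, 200 mm high, standing on the bench to the right; origin at the centre of its underside
Not all that is in view belongs to the job. Leave any orange look-alike of the slice_d alone. What is shaped like the slice_b but pink is not meant.

How it is judged:
At the end, for the whole second after the job is handed in: All four slices lie at rest inside the tray (centre within its walls, 5 mm or more from the long and short outer faces, and less than 30 mm above the bench); the petri dish and hand lens are within 15 mm, and the tray and all other bystanders within 20 mm, of where they started (x of slice_a in the frame of tray between -0.125 and 0.125 m and y of slice_a in the frame of tray between -0.055 and 0.055 m and z of each of slice_a, slice_b, slice_c, slice_d in the frame of tray below 0.03 m and linear speed of each of slice_a, slice_b, slice_c, slice_d below 0.02 m/s and x of slice_b in the frame of tray between -0.125 and 0.125 m and y of slice_b in the frame of tray between -0.055 and 0.055 m and x of slice_c in the frame of tray between -0.125 and 0.125 m and y of slice_c in the frame of tray between -0.055 and 0.055 m and x of slice_d in the frame of tray between -0.125 and 0.125 m and y of slice_d in the frame of tray between -0.055 and 0.055 m and distance of each of dish, loupe from where it was at the start of the episode below 0.015 m and distance of each of slide_box, beaker, jar, forceps, wash_bottle, tray from where it was at the start of the episode below 0.02 m); the robot touches nothing.
It fails at once if an agate slice is picked up (its centre more than 20 mm above where it lay on the light box) (height (world z) of any of slice_a, slice_b, slice_c, slice_d above 0.059 m).
It fails at once if the petri dish or the hand lens is moved more than 15 mm (distance of any of dish, loupe from where it was at the start of the episode above 0.015 m).
It fails at once if the tray or another bystander on the bench is moved more than 20 mm (distance of any of slide_box, beaker, jar, forceps, wash_bottle, tray from where it was at the start of the episode above 0.02 m).
It also fails if it takes over 70 s, if anything falls off the work surface, if the arm or the gripper's body presses on something with over 40 N, if the wrist force passes 120 N, or if a joint passes its speed limit or range.

### The arm

A 7-joint arm with a two-finger parallel gripper is mounted at the origin on the work surface. World frame = base frame: x ahead of the robot, y to its left, z up, the work surface at z = 0. Lengths are in m, angles in rad, forces in N, time in s.
With the tool pointing down it reaches from about 0.4 to 0.9 m from the base axis. Payload 5.5 kg.
Tool frame: the origin (TCP) lies at the very end of the fingers, on their centre line; the grasp point (between the pads) lies 19 mm behind it; y points along the fingers, z is the direction in which the jaws open and shut, and the axes are right-handed (so a half turn about y gives the same grasp; the last joint's range is limited). The gripper opens to 85 mm and grips with 20 to 120 N. Pads are 22 mm wide; open, the fingers measure 114 mm over their backs; the gripper's body (76 mm by 85 mm) begins 54 mm behind the grasp point. The pads swing forward as they close: fully open they stand 13 mm farther back than shut.
Start: joints at [-1.027, 0.501, -0.427, 1.55, 0.221, 1.138, -0.21], TCP at [0.18, 0.625, 0.231] pointing down, gripper open.
Joint ranges: [-2.88, 2.88], [-0.31, 2.03], [-1.54, 1.56], [0.2, 2.42], [-1.41, 4.55], [0.19, 2.02], [-2.57, 2.57]. Speed limits (rad/s): [2.57, 2.57, 3.14, 3.14, 3.14, 3.14, 3.14].

### API

Orientations are given as a rotation vector (axis times angle).
In Python, from bench import r, optics gives the robot as it stands.
- The arm moves only by the tool jog_arm, never from a script. Its argument "series" is a list of rows, each a list of 3 entries, a list of its own where there are three numbers: the opening, from -1 (shut) to 1 (fully open), then the shift along the tool's x, y, z in mm, then the turn, a rotation vector about the tool's x, y, z in degrees. In form: [[claw, [x, y, z], [wx, wy, wz]], ...]. A call has exactly 10 rows; each row shifts and turns the pose as measured when the row begins, along the tool's axes as they then stand; what a row does not reach is not made up. A row lasts 1/10 s, in which the tool goes at most 50 mm and 8.59 degrees, less where a joint would pass 70% of its speed; a pose out of reach is approached as far as the arm can. A call with a gripper value outside its range is refused whole. The fingers move at their own pace and stop on an object; "force" is the grip in N (left out, the last holds). Time passes only in rows, so rows that do not move let the fingers close, or fill a call up. It gives the time, the measured TCP pose, the force and the opening at its end, in the units of the state.
- r.state(): the state, without advancing time (a new reading comes with each control period).
- optics.capture(name): name is "scene" or "top"; returns a dict with "frame" (420x560x3 uint8, red, green, blue), "fx", "fy", "cx", "cy" (pixels), "distortion" ([k1, k2, p1, p2, k3] as OpenCV has them; the pictures are not rectified), "world_to_cam" (4x4, takes a point from world to camera coordinates). Camera axes: x right, y down, z forward; pixel columns grow to the right and rows downward; lengths in m; the calibration is good to about 2 mm. A picture is of the moment at which its call begins. There is no depth.
- r.sign_off(): hands the job in, once; it reports no verdict.
The state is a dict: "clock": time; "q": joint angles; "qvel": joint speeds; "joint_efforts": joint torques, N m; "eef_pos": TCP position; "ee_rot": TCP orientation; "wrist_force": force on the tool from outside, world axes, zero at the start; "torque": the same for the moment, N m; "width": finger opening in m.
Only numpy, scipy, OpenCV 4.12 (cv2) and the standard library are available. Lean on these libraries where they do the work, as an engineer would, in place of code of your own. Each camera call takes 0.05 s, during which the arm holds its last target. There are 200 camera calls.

## Working session

There is one attempt and no reset: what is moved stays moved. The work goes in short steps, Python scripts to look and compute and a tool call to move; the robot and the scene stay as the last step left them, time stands still between calls to the robot, and variables do not carry over. Pictures are saved under pics/ and viewed, about 8 in all and at most 12, crops included, and the job is handed in when it is done.

Besides the shell and the picture viewer there is one more tool, called after "Call:" as a command line: name --argument value ..., lists and objects as JSON in quotes. jog_arm: Moves the arm, as the interface text tells. Its arguments: {"type":"object","properties":{"series":{"type":"array","items":{"type":"array"}},"force":{"type":"number"}},"required":["series"]}

```bash
ls; mkdir -p pics; cat > h.py <<'E'
import numpy as np, cv2
from scipy.spatial.transform import Rotation as R
from bench import r, optics
def shot(n,fn=None):
    c=optics.capture(n)
    if fn: cv2.imwrite('pics/'+fn,c['frame'][:,:,::-1])
    return c
def K(c): return np.array([[c['fx'],0,c['cx']],[0,c['fy'],c['cy']],[0,0,1.]])
def ray(c,uv,z):
    uv=np.array(uv,float).reshape(-1,1,2)
    p=cv2.undistortPoints(uv,K(c),np.array(c['distortion']))[:,0]
    T=np.array(c['world_to_cam']);Rm=T[:3,:3];o=-Rm.T@T[:3,3]
    d=np.c_[p,np.ones(len(p))]@Rm
    return o+d*((z-o[2])/d[:,2])[:,None]
def proj(c,P):
    T=np.array(c['world_to_cam'])
    return cv2.projectPoints(np.array(P,float).reshape(-1,3),cv2.Rodrigues(T[:3,:3])[0],T[:3,3],K(c),np.array(c['distortion']))[0][:,0]
E
python3 - <<'E'
from h import *
a=shot('top','top1.png');b=shot('scene','scene1.png')
for c in (a,b):
    T=np.array(c['world_to_cam']);print(-T[:3,:3].T@T[:3,3],T[2,:3],c['fx'])
s=r.state();print(s['eef_pos'],s['ee_rot'],s['width'],s['clock']); print(R.from_rotvec(s['ee_rot']).as_matrix().round(3))
E
```

```text
pics
[ 0.45328871 -0.09564815  0.83154981] [ 0.15110588 -0.02903589 -0.98809105] 386.5106735156869
[0.95640908 0.08458939 0.77840846] [-0.46670097 -0.24253603 -0.85050954] 390.86464297221335
[0.17999507 0.62392325 0.23035258] [-1.56129413  0.22062539 -0.22018229] 0.08531276094622424 0.1
[[ 0.961 -0.001  0.277]
 [-0.277 -0.002  0.961]
 [-0.    -1.    -0.002]]
```

View pics/top1.png

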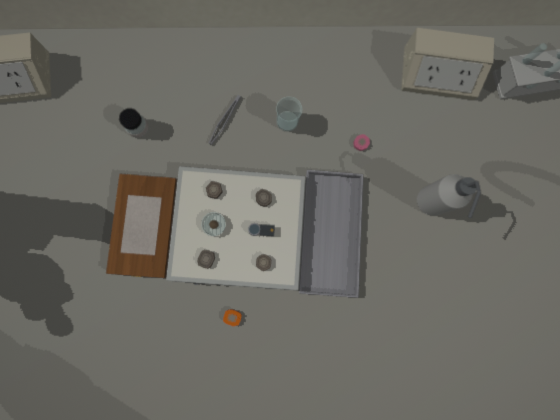

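View pics/scene1.png

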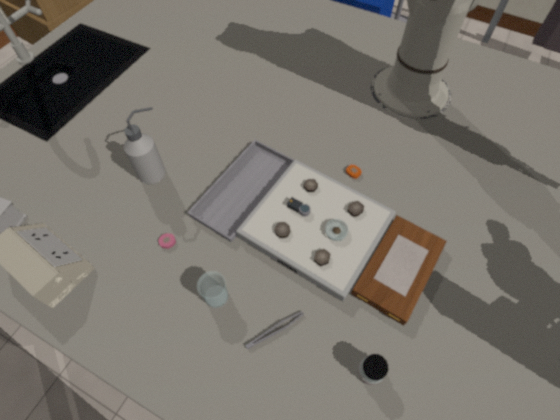

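The top view shows four grey-brown slices on the white pane at (214,190), (263,198), (206,259) and (263,262). The dish is at (214,225), the lens at (262,230), the tray on the right (330,233) and the slide box on the left (142,226). Look-alikes, both on the bench and to be left alone: orange at (232,318) and pink at (361,143).

```bash
cat >> h.py <<'E'
def pane(c):
    f=c['frame'].astype(int); m=((f.min(2)>175)).astype(np.uint8)
    m=cv2.morphologyEx(m,cv2.MORPH_OPEN,np.ones((3,3)))
    n,l,st,_=cv2.connectedComponentsWithStats(m); i=1+np.argmax(st[1:,4])
    ct=max(cv2.findContours((l==i).astype(np.uint8),0,1)[0],key=cv2.contourArea)
    return cv2.convexHull(ct)
def blobs(c,hull,z=0.044):
    f=c['frame']; m=np.zeros(f.shape[:2],np.uint8); cv2.fillPoly(m,[hull],1)
    d=((f.min(2)<150)&(m>0)).astype(np.uint8)
    out=[]
    for ct in cv2.findContours(d,0,1)[0]:
        if cv2.contourArea(ct)<40: continue
        P=ray(c,ct[:,0],z)[:,:2].astype(np.float32); 
        (x,y),rad=cv2.minEnclosingCircle(P); M=cv2.moments(ct)
        out.append(((M['m10']/M['m00'],M['m01']/M['m00']),(x,y),rad*1000,P.min(0),P.max(0)))
    return out
E
python3 - <<'E'
from h import *
for n in('top','scene'):
    c=shot(n);h=pane(c); P=ray(c,h[:,0],0.034)[:,:2].astype(np.float32)
    rc=cv2.minAreaRect(P);print(n,rc,cv2.boxPoints(rc).round(3).tolist())
    for b in blobs(c,h): print([np.round(x,3).tolist() for x in b])
c=shot('top'); cr=c['frame'][150:310,100:380,::-1]
cv2.imwrite('pics/crop1.png',cv2.resize(cr,None,fx=2.8,fy=2.8,interpolation=2))
E
```

```text
Traceback (most recent call last):
  File "h.py", line 21, in pane
    n,l,st,_=cv2.connectedComponentsWithStats(m); i=1+np.argmax(st[1:,4])
                                                      ~~~~~~~~~^^^^^^^^^^
ValueError: attempt to get argmax of an empty sequence
```

```bash
python3 - <<'E'
from h import *
for n,p in(('top',[(190,215),(240,180),(150,100)]),('scene',[(260,220),(330,270)])):
    c=shot(n)
    for u,v in p: print(n,c['frame'][v,u])
c=shot('top'); print(c['frame'][190,214],c['frame'][170,240],c['frame'][166:176,240].tolist())
E
sed -i 's/f.min(2)>175/f.max(2)>THR/; s/f.min(2)<150/f.max(2)<THR/' h.py
python3 - <<'E'
import h
from h import *
for n in('top','scene'):
  for t in (170,185):
    h.THR=t
    c=shot(n);hu=pane(c); P=ray(c,hu[:,0],0.034)[:,:2].astype(np.float32)
    rc=cv2.minAreaRect(P);print(n,rc,cv2.boxPoints(rc).round(3).tolist())
    for b in blobs(c,hu): print([np.round(x,3).tolist() for x in b])
c=shot('top'); cr=c['frame'][150:310,100:380,::-1]
cv2.imwrite('pics/crop1.png',cv2.resize(cr,None,fx=2.8,fy=2.8,interpolation=2))
E
```

```text
top [162 161 150]
top [159 159 148]
top [111 111 104]
scene [182 177 168]
scene [179 175 166]
[108 103  91] [96 96 91] [[112, 111, 104], [104, 103, 97], [102, 100, 94], [100, 99, 93], [96, 96, 91], [116, 117, 114], [126, 129, 125], [129, 131, 127], [133, 134, 130], [151, 151, 143]]Traceback (most recent call last):
  File "<stdin>", line 6, in <module>
  File "h.py", line 21, in pane
    n,l,st,_=cv2.connectedComponentsWithStats(m); i=1+np.argmax(st[1:,4])
                                                      ~~~~~~~~~^^^^^^^^^^
    return _wrapfunc(a, 'argmax', axis=axis, out=out, **kwds)
    return bound(*args, **kwds)
ValueError: attempt to get argmax of an empty sequence
```

```bash
python3 - <<'E'
import h
from h import *
for n,t in(('top',142),('scene',155)):
    h.THR=t
    c=shot(n);hu=pane(c); P=ray(c,hu[:,0],0.034)[:,:2].astype(np.float32)
    rc=cv2.minAreaRect(P);print(n,rc,cv2.boxPoints(rc).round(3).tolist())
    for b in blobs(c,hu): print([np.round(x,3).tolist() for x in b])
c=shot('top'); cr=c['frame'][150:310,100:380,::-1]
cv2.imwrite('pics/crop1.png',cv2.resize(cr,None,fx=2.8,fy=2.8,interpolation=2))
E
```

```text
top ((0.5437835454940796, -0.047030672430992126), (0.2514050602912903, 0.22155888378620148), 84.1796875) [[0.42100000381469727, -0.16099999845027924], [0.640999972820282, -0.18299999833106995], [0.6669999957084656, 0.06700000166893005], [0.44600000977516174, 0.08900000154972076]]
[[264.991, 262.222], [0.467, -0.103], 21.84, [0.45100000500679016, -0.12300000339746475], [0.4860000014305115, -0.08299999684095383]]
[[207.508, 258.856], [0.479, 0.013], 23.668, [0.46000000834465027, -0.009999999776482582], [0.49900001287460327, 0.035999998450279236]]
[[263.345, 229.626], [0.531, -0.102], 35.07, [0.5210000276565552, -0.13600000739097595], [0.5509999990463257, -0.06800000369548798]]
[[216.451, 224.564], [0.549, -0.006], 32.894, [0.5220000147819519, -0.03700000047683716], [0.5740000009536743, 0.026000000536441803]]
[[264.634, 197.732], [0.601, -0.106], 24.378, [0.5820000171661377, -0.1289999932050705], [0.621999979019165, -0.08399999886751175]]
[[215.118, 189.827], [0.62, -0.003], 23.793, [0.6010000109672546, -0.026000000536441803], [0.640999972820282, 0.019999999552965164]]
scene ((0.5442543
[... 367 characters left out ...]
9809265137, 0.01899999938905239]]
[[281.256, 229.644], [0.607, -0.104], 22.701, [0.5860000252723694, -0.12600000202655792], [0.6259999871253967, -0.0820000022649765]]
[[333.583, 229.217], [0.553, -0.005], 29.807, [0.5260000228881836, -0.03500000014901161], [0.5789999961853027, 0.023000000044703484]]
[[354.177, 208.47], [0.483, 0.014], 23.143, [0.46000000834465027, -0.00800000037997961], [0.5049999952316284, 0.03500000014901161]]
[[297.056, 206.339], [0.539, -0.101], 33.714, [0.5199999809265137, -0.13500000536441803], [0.5559999942779541, -0.06800000369548798]]
[[309.428, 185.289], [0.474, -0.101], 21.254, [0.453000009059906, -0.12099999934434891], [0.49300000071525574, -0.08100000023841858]]
```

View pics/crop1.png

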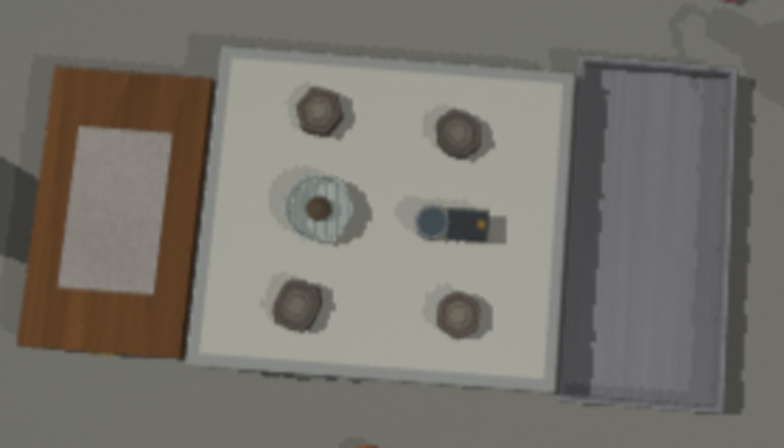

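The crop confirms four grey-brown slices on the pane; the pink and orange ones lie off the box. I'll get their box-frame positions without shadows.

```bash
cat >> h.py <<'E'
C=np.array([0.544,-0.0475]); A=np.deg2rad(-5.87)
YB=np.array([-np.sin(A),np.cos(A)]); XB=np.array([np.cos(A),np.sin(A)])
def box(P): P=np.atleast_2d(P)[:,:2]-C; return np.c_[P@XB,P@YB]*1000
def tcp():
    s=r.state(); M=R.from_rotvec(s['ee_rot']).as_matrix()
    z=M[:,2]; print('t',round(s['clock'],2),'box',box(s['eef_pos']).round(1)[0],'z',round(s['eef_pos'][2]*1000,1),'jaw az err deg',round(np.degrees(np.arctan2(z[1],z[0])-A),2),'tooly',M[:,1].round(3),'w',round(s['width']*1000,1),'F',np.round(s['wrist_force'],1))
def slices(c,t):
    """dark blobs in pane/tray area, box mm"""
    f=cv2.GaussianBlur(c['frame'],(3,3),0); d=(f.max(2)<t).astype(np.uint8)
    for ct in cv2.findContours(d,0,1)[0]:
        if not 40<cv2.contourArea(ct)<900: continue
        q=box(ray(c,ct[:,0],0.042)); (x,y),rad=cv2.minEnclosingCircle(q.astype(np.float32))
        if abs(x)<135 and -265<y<140: print(round(x),round(y),'r',round(rad,1),'ext',q.min(0).round(),q.max(0).round())
E
python3 - <<'E'
from h import *
c=shot('top')
for u,v in((214,190),(222,195),(226,192),(185,175),(263,198),(270,203)): print(c['frame'][v,u])
for t in (112,122): print(t); slices(c,t)
s=shot('scene'); print(box(ray(s,[(155,180),(215,290)],0.0)).round()); slices(s,120)
tcp()
E
```

```text
[109 104  92]
[104 103  97]
[117 116 109]
[160 159 148]
[103  97  89]
[76 73 68]
112
122
[[ 105. -397.]
 [ 242.  -98.]]
74 54 r 18.2 ext [57. 36.] [92. 71.]
2 48 r 9.6 ext [-7. 39.] [11. 58.]
67 -49 r 19.5 ext [ 48. -68.] [ 84. -31.]
-67 57 r 20.1 ext [-87.  38.] [-47.  72.]
-1 -53 r 28.1 ext [-17. -81.] [ 12. -25.]
-66 -59 r 18.1 ext [-84. -76.] [-49. -43.]
t 0.6 box [-430.7  631.3] z 231.3 jaw az err deg 79.78 tooly [-0.  0. -1.] w 85.2 F [ 0.  -0.3 -0.5]
```

Call:
jog_arm --series '[[-0.5, [0, 0, 0], [0, 8, 0]], [-0.5, [0, 0, 0], [0, 8, 0]], [-0.5, [0, 0, 0], [0, 8, 0]], [-0.5, [0, 0, 0], [0, 8, 0]], [-0.5, [0, 0, 0], [0, 8, 0]], [-0.5, [0, 0, 0], [0, 8, 0]], [-0.5, [0, 0, 0], [0, 8, 0]], [-0.5, [0, 0, 0], [0, 8, 0]], [-0.5, [0, 0, 0], [0, 8, 0]], [-0.5, [0, 0, 0], [0, 8, 0]]]' --force 60

```text
clock: 1.6
eef_pos: [0.1799, 0.6247, 0.2317]
ee_rot: [-1.129, 1.328, -1.326]
wrist_force: [0.4, -0.6, 1.0]
width: 0.0214
```

```bash
python3 -c "
from h import *
tcp()"
```

```text
t 1.6 box [-431.   631.4] z 231.7 jaw az err deg -3.37 tooly [-0.001  0.001 -1.   ] w 21.4 F [ 0.4 -0.6  1. ]
```

Call:
jog_arm --series '[[-0.5, [30, 0, 17], [0, -3.3, 0]], [-0.5, [35, 0, 20], [0, 0, 0]], [-0.5, [35, 0, 20], [0, 0, 0]], [-0.5, [35, 0, 20], [0, 0, 0]], [-0.5, [35, 0, 20], [0, 0, 0]], [-0.5, [35, 0, 20], [0, 0, 0]], [-0.5, [35, 0, 20], [0, 0, 0]], [-0.5, [35, 0, 20], [0, 0, 0]], [-0.5, [30, 0, 18], [0, 0, 0]], [-0.5, [20, 0, 10], [0, 0, 0]]]'

```text
clock: 2.6
eef_pos: [0.3292, 0.2739, 0.2306]
ee_rot: [-1.156, 1.285, -1.274]
wrist_force: [0.1, 0.0, -0.3]
width: 0.0211
```

```bash
python3 -c "
from h import *
tcp()"
```

```text
t 2.6 box [-246.6  297.7] z 230.6 jaw az err deg 0.27 tooly [-0.     0.008 -1.   ] w 21.1 F [ 0.1  0.  -0.3]
```

Call:
jog_arm --series '[[-0.5, [34, 0, 20], [0, 0, 0]], [-0.5, [34, 0, 20], [0, 0, 0]], [-0.5, [34, 0, 20], [0, 0, 0]], [-0.5, [34, 0, 20], [0, 0, 0]], [-0.5, [34, 0, 20], [0, 0, 0]], [-0.5, [34, 10, 20], [0, 0, 0]], [-0.5, [34, 20, 20], [0, 0, 0]], [-0.5, [30, 20, 18], [0, 0, 0]], [-0.5, [20, 20, 10], [0, 0, 0]], [-0.5, [0, 0, 0], [0, 0, 0]]]'

```text
clock: 3.6
eef_pos: [0.4782, -0.0426, 0.161]
ee_rot: [-1.14, 1.276, -1.279]
wrist_force: [-1.1, -0.1, 0.4]
width: 0.0215
```

```bash
python3 -c "
from h import *
tcp()"
```

```text
t 3.6 box [-65.9  -1.8] z 161.0 jaw az err deg 0.2 tooly [ 0.016  0.012 -1.   ] w 21.5 F [-1.1 -0.1  0.4]
```

Call:
jog_arm --series '[[-0.5, [0, 20, -2], [-0.8, 0, -0.8]], [-0.5, [0, 25, 0], [0, 0, 0]], [-0.5, [0, 25, 0], [0, 0, 0]], [-0.5, [0, 20, 0], [0, 0, 0]], [-0.5, [0, 8, 0], [0, 0, 0]], [-0.5, [0, 0, 0], [0, 0, 0]], [-0.5, [0, 0, 0], [0, 0, 0]], [-0.5, [0, 0, 0], [0, 0, 0]], [-0.5, [0, 0, 0], [0, 0, 0]], [-0.5, [0, 0, 0], [0, 0, 0]]]'

```text
clock: 4.6
eef_pos: [0.4823, -0.0364, 0.0671]
ee_rot: [-1.151, 1.273, -1.28]
wrist_force: [1.6, -0.9, -0.4]
width: 0.0211
```

```bash
cat >> h.py <<'E'
_t=tcp
def tcp():
    _t(); M=R.from_rotvec(r.state()['ee_rot']).as_matrix()
    print('fix tilt deg tool', np.degrees(M.T@np.cross(M[:,1],[0,0,-1])).round(2))
E
python3 -c "
from h import *
tcp()
a=shot('top')['frame'][150:310,100:380];b=shot('scene')['frame'][140:330,170:450]
b=b[:160] if 0 else b
cv2.imwrite('pics/two1.png',cv2.resize(np.vstack([a,b])[:,:,::-1],None,fx=1.7,fy=1.7,interpolation=2))"
```

```text
t 4.6 box [-62.5   4.8] z 67.1 jaw az err deg 0.41 tooly [ 0.011  0.004 -1.   ] w 21.1 F [ 1.6 -0.9 -0.4]
fix tilt deg tool [-0.63  0.   -0.31]
```

View pics/two1.png

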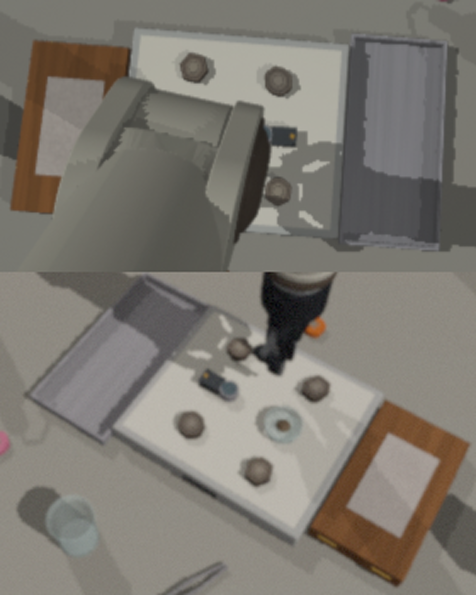

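The crop shows the fingers above the gap between slices D and C, clear of dish and lens. Lowering now.

Call:
jog_arm --series '[[-0.5, [4, 8, -5], [-0.6, 0, -0.3]], [-0.5, [0, 8, 0], [0, 0, 0]], [-0.5, [0, 8, 0], [0, 0, 0]], [-0.5, [0, 4, 0], [0, 0, 0]], [-0.5, [0, 0, 0], [0, 0, 0]], [-0.5, [0, 0, 0], [0, 0, 0]], [-0.5, [0, 0, 0], [0, 0, 0]], [-0.5, [0, 0, 0], [0, 0, 0]], [-0.5, [0, 0, 0], [0, 0, 0]], [-0.5, [0, 0, 0], [0, 0, 0]]]'

```text
clock: 5.7
eef_pos: [0.4762, -0.0405, 0.0361]
ee_rot: [-1.164, 1.28, -1.279]
wrist_force: [-0.6, -0.2, -0.8]
width: 0.0211
```

```bash
python3 -c "
from h import *
tcp()"
```

```text
t 5.7 box [-68.2  -0. ] z 36.1 jaw az err deg 0.38 tooly [-0.001 -0.    -1.   ] w 21.1 F [-0.6 -0.2 -0.8]
fix tilt deg tool [ 0.08 -0.    0.03]
```

Call:
jog_arm --series '[[-0.5, [8, -1.5, 0], [0, 0, 0]], [-0.5, [10, 0, 0], [0, 0, 0]], [-0.5, [10, 0, 0], [0, 0, 0]], [-0.5, [10, 0, 0], [0, 0, 0]], [-0.5, [10, 0, 0], [0, 0, 0]], [-0.5, [10, 0, 0], [0, 0, 0]], [-0.5, [10, 0, 0], [0, 0, 0]], [-0.5, [10, 0, 0], [0, 0, 0]], [-0.5, [5, 0, 0], [0, 0, 0]], [-0.5, [0, 0, 0], [0, 0, 0]]]'

```text
clock: 6.7
eef_pos: [0.4673, -0.1328, 0.0382]
ee_rot: [-1.162, 1.282, -1.283]
wrist_force: [0.1, -1.0, 0.7]
width: 0.0211
```

```bash
python3 -c "
from h import *
tcp()
a=shot('top')['frame'][150:310,100:380];b=shot('scene')['frame'][140:330,170:450]
cv2.imwrite('pics/two2.png',cv2.resize(np.vstack([a,b])[:,:,::-1],None,fx=1.7,fy=1.7,interpolation=2))"
```

```text
t 6.7 box [-67.6 -92.7] z 38.2 jaw az err deg 0.19 tooly [-0.001 -0.001 -1.   ] w 21.1 F [ 0.1 -1.   0.7]
fix tilt deg tool [ 0.03 -0.    0.08]
```

View pics/two2.png

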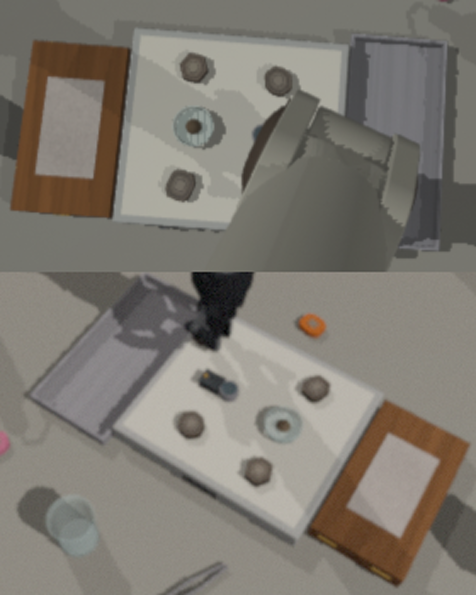

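The slice is hidden in front of the fingers near the pane's end; the dish, lens and other slices haven't moved. I'll push on past the edge and then lift.

Call:
jog_arm --series '[[-0.5, [10, 0, 0], [0, 0, 0]], [-0.5, [12, 0, 0], [0, 0, 0]], [-0.5, [12, 0, 0], [0, 0, 0]], [-0.5, [12, 0, 0], [0, 0, 0]], [-0.5, [12, 0, 0], [0, 0, 0]], [-0.5, [10, 0, 0], [0, 0, 0]], [-0.5, [0, 0, 0], [0, 0, 0]], [-0.5, [0, -20, 0], [0, 0, 0]], [-0.5, [0, -40, 0], [0, 0, 0]], [-0.5, [0, -40, 0], [0, 0, 0]]]'

```text
clock: 7.8
eef_pos: [0.4554, -0.2041, 0.1352]
ee_rot: [-1.17, 1.293, -1.274]
wrist_force: [1.2, 0.4, -0.1]
width: 0.0212
```

```bash
python3 -c "
from h import *
tcp()"
```

```text
t 7.8 box [ -72.1 -164.9] z 135.2 jaw az err deg 0.22 tooly [-0.014  0.003 -1.   ] w 21.2 F [ 1.2  0.4 -0.1]
fix tilt deg tool [ 0.8   0.   -0.07]
```

Call:
jog_arm --series '[[-0.5, [-15, 0, 13], [0.8, 0, 0]], [-0.5, [-19, 0, 16], [0, 0, 0]], [-0.5, [-19, 0, 16], [0, 0, 0]], [-0.5, [-19, 0, 16], [0, 0, 0]], [-0.5, [-19, 0, 16], [0, 0, 0]], [-0.5, [-19, 0, 16], [0, 0, 0]], [-0.5, [-19, 0, 16], [0, 0, 0]], [-0.5, [-19, 0, 15], [0, 0, 0]], [-0.5, [-10, 0, 8], [0, 0, 0]], [-0.5, [0, 0, 0], [0, 0, 0]]]'

```text
clock: 8.8
eef_pos: [0.6105, -0.0531, 0.1428]
ee_rot: [-1.151, 1.275, -1.284]
wrist_force: [0.1, 0.3, -0.7]
width: 0.0215
```

```bash
python3 -c "
from h import *
tcp()
a=shot('top')['frame'][150:310,100:380];b=shot('scene')['frame'][140:330,170:450]
cv2.imwrite('pics/two3.png',cv2.resize(np.vstack([a,b])[:,:,::-1],None,fx=1.7,fy=1.7,interpolation=2))"
```

```text
t 8.8 box [66.8  1.3] z 142.8 jaw az err deg 0.23 tooly [ 0.011  0.002 -1.   ] w 21.5 F [ 0.1  0.3 -0.7]
fix tilt deg tool [-0.6  0.  -0.2]
```

View pics/two3.png

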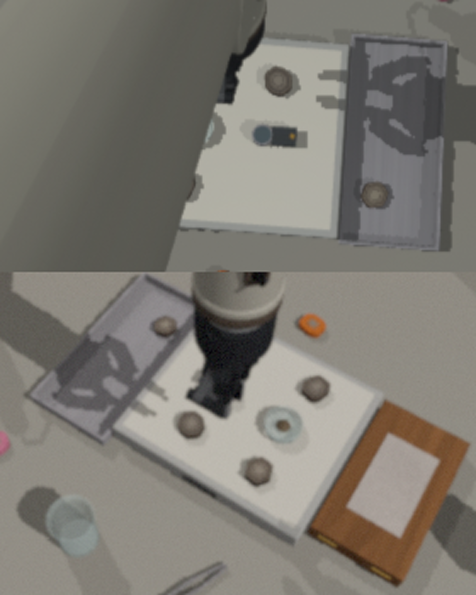

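Slice D lies flat in the tray at crop (375,195). Next is B.

Call:
jog_arm --series '[[-0.5, [0, 15, 0], [-0.6, 0, -0.2]], [-0.5, [0, 25, 0], [0, 0, 0]], [-0.5, [0, 25, 0], [0, 0, 0]], [-0.5, [0, 20, 0], [0, 0, 0]], [-0.5, [0, 10, 0], [0, 0, 0]], [-0.5, [0, 4, 0], [0, 0, 0]], [-0.5, [0, 0, 0], [0, 0, 0]], [-0.5, [0, 0, 0], [0, 0, 0]], [-0.5, [0, 0, 0], [0, 0, 0]], [-0.5, [0, 0, 0], [0, 0, 0]]]'

```text
clock: 9.9
eef_pos: [0.6044, -0.0661, 0.0393]
ee_rot: [-1.16, 1.293, -1.295]
wrist_force: [0.1, 0.3, 0.1]
width: 0.0211
```

```bash
python3 -c "
from h import *
tcp()"
```

```text
t 9.9 box [ 61.9 -12.4] z 39.3 jaw az err deg -0.67 tooly [-0.005 -0.005 -1.   ] w 21.1 F [0.1 0.3 0.1]
fix tilt deg tool [ 0.23 -0.    0.34]
```

Call:
jog_arm --series '[[-0.5, [-3, 0, 5], [0.2, -0.7, 0.3]], [-0.5, [0, 1, 0], [0, 0, 0]], [-0.5, [8, 0, 0], [0, 0, 0]], [-0.5, [10, 0, 0], [0, 0, 0]], [-0.5, [12, 0, 0], [0, 0, 0]], [-0.5, [12, 0, 0], [0, 0, 0]], [-0.5, [12, 0, 0], [0, 0, 0]], [-0.5, [12, 0, 0], [0, 0, 0]], [-0.5, [8, 0, 0], [0, 0, 0]], [-0.5, [0, 0, 0], [0, 0, 0]]]'

```text
clock: 10.9
eef_pos: [0.6028, -0.1465, 0.04]
ee_rot: [-1.157, 1.282, -1.288]
wrist_force: [0.3, 0.2, 0.2]
width: 0.0216
```

```bash
python3 -c "
from h import *
tcp()"
```

```text
t 10.9 box [ 68.6 -92.5] z 40.0 jaw az err deg -0.06 tooly [ 0.003 -0.002 -1.   ] w 21.6 F [0.3 0.2 0.2]
fix tilt deg tool [-0.17  0.    0.08]
```

Call:
jog_arm --series '[[-0.5, [10, 1.5, 0], [0, 0, 0]], [-0.5, [12, 0, 0], [0, 0, 0]], [-0.5, [12, 0, 0], [0, 0, 0]], [-0.5, [12, 0, 0], [0, 0, 0]], [-0.5, [12, 0, 0], [0, 0, 0]], [-0.5, [12, 0, 0], [0, 0, 0]], [-0.5, [0, 0, 0], [0, 0, 0]], [-0.5, [0, -20, 0], [0, 0, 0]], [-0.5, [0, -40, 0], [0, 0, 0]], [-0.5, [0, -40, 0], [0, 0, 0]]]'

```text
clock: 11.9
eef_pos: [0.5892, -0.2207, 0.1334]
ee_rot: [-1.165, 1.296, -1.278]
wrist_force: [0.6, 0.3, 0.1]
width: 0.0215
```

```bash
python3 -c "
from h import *
tcp()"
```

```text
t 11.9 box [  62.7 -167.7] z 133.4 jaw az err deg -0.11 tooly [-0.011  0.003 -1.   ] w 21.5 F [0.6 0.3 0.1]
fix tilt deg tool [ 0.67 -0.   -0.1 ]
```

Call:
jog_arm --series '[[-0.5, [-20, 0, 2], [0.6, 0, 0]], [-0.5, [-30, 0, 2], [0, 0, 0]], [-0.5, [-30, 0, 2], [0, 0, 0]], [-0.5, [-30, 0, 2], [0, 0, 0]], [-0.5, [-30, 0, 2], [0, 0, 0]], [-0.5, [-30, 0, 0], [0, 0, 0]], [-0.5, [-30, 0, 0], [0, 0, 0]], [-0.5, [-30, 0, 0], [0, 0, 0]], [-0.5, [-25, 0, 0], [0, 0, 0]], [-0.5, [0, 0, 0], [0, 0, 0]]]'

```text
clock: 12.9
eef_pos: [0.632, 0.0425, 0.1425]
ee_rot: [-1.146, 1.277, -1.29]
wrist_force: [-0.9, 1.1, -0.6]
width: 0.021
```

```bash
python3 -c "
from h import *
tcp()
a=shot('top')['frame'][150:310,100:380];b=shot('scene')['frame'][140:330,170:450]
cv2.imwrite('pics/two4.png',cv2.resize(np.vstack([a,b])[:,:,::-1],None,fx=1.7,fy=1.7,interpolation=2))"
```

```text
t 12.9 box [78.3 98.6] z 142.5 jaw az err deg -0.09 tooly [ 0.014  0.002 -1.   ] w 21.0 F [-0.9  1.1 -0.6]
fix tilt deg tool [-0.76  0.   -0.2 ]
```

View pics/two4.png

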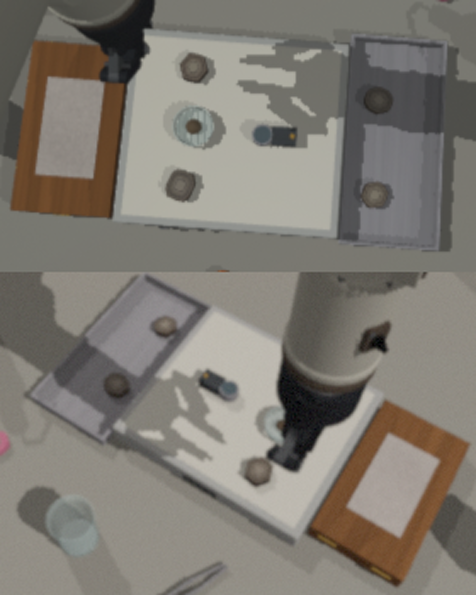

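Slice B is in the tray too, at crop (378,99). Now lowering behind A.

Call:
jog_arm --series '[[-0.5, [-10, 15, 0], [-0.7, 0, -0.2]], [-0.5, [0, 25, 0], [0, 0, 0]], [-0.5, [0, 25, 0], [0, 0, 0]], [-0.5, [0, 20, 0], [0, 0, 0]], [-0.5, [0, 10, 0], [0, 0, 0]], [-0.5, [0, 4, 0], [0, 0, 0]], [-0.5, [0, 0, 0], [0, 0, 0]], [-0.5, [0, 0, 0], [0, 0, 0]], [-0.5, [0, 0, 0], [0, 0, 0]], [-0.5, [0, 0, 0], [0, 0, 0]]]'

```text
clock: 14.0
eef_pos: [0.6346, 0.0388, 0.0384]
ee_rot: [-1.154, 1.295, -1.304]
wrist_force: [-0.2, -0.6, -0.7]
width: 0.0216
```

```bash
python3 -c "
from h import *
tcp()
c=shot('top');h=None
import h; h.THR=142
for b in h.blobs(c,h.pane(c)): print(b[0],h.box(np.array([b[1]])).round(),b[2])
"
```

```text
t 14.0 box [81.3 95.2] z 38.4 jaw az err deg -1.11 tooly [ 0.    -0.007 -1.   ] w 21.6 F [-0.2 -0.6 -0.7]
fix tilt deg tool [-0.07  0.    0.38]
(207.6751592356688, 258.97823779193203) [[-72.  52.]] 22.777287289500237
(263.75253256150506, 229.89483839845633) [[ -7. -56.]] 34.08551216125488
(225.14811290834126, 217.34459245163336) [[ 13. -23.]] 95.99555283784866
(187.77777777777777, 203.04713804713802) [[ 41. 109.]] 21.033551543951035
```

Call:
jog_arm --series '[[-0.5, [0, 0, -9], [0, -1.1, 0.3]], [-0.5, [0, 0, 0], [0, 0, 0]], [-0.5, [6, 0, 0], [0, 0, 0]], [-0.5, [8, 0, 0], [0, 0, 0]], [-0.5, [10, 0, 0], [0, 0, 0]], [-0.5, [10, 0, 0], [0, 0, 0]], [-0.5, [10, 0, 0], [0, 0, 0]], [-0.5, [10, 0, 0], [0, 0, 0]], [-0.5, [6, 0, 0], [0, 0, 0]], [-0.5, [0, 0, 0], [0, 0, 0]]]'

```text
clock: 15.05
eef_pos: [0.619, -0.0272, 0.0401]
ee_rot: [-1.157, 1.281, -1.288]
wrist_force: [0.0, 0.1, 0.2]
width: 0.0212
```

```bash
python3 -c "
from h import *
tcp()
a=shot('top')['frame'][150:310,100:380];b=shot('scene')['frame'][140:330,170:450]
cv2.imwrite('pics/two5.png',cv2.resize(np.vstack([a,b])[:,:,::-1],None,fx=1.7,fy=1.7,interpolation=2))"
```

```text
t 15.05 box [72.6 27.9] z 40.1 jaw az err deg -0.05 tooly [ 0.004 -0.002 -1.   ] w 21.2 F [0.  0.1 0.2]
fix tilt deg tool [-0.22 -0.    0.09]
```

View pics/two5.png

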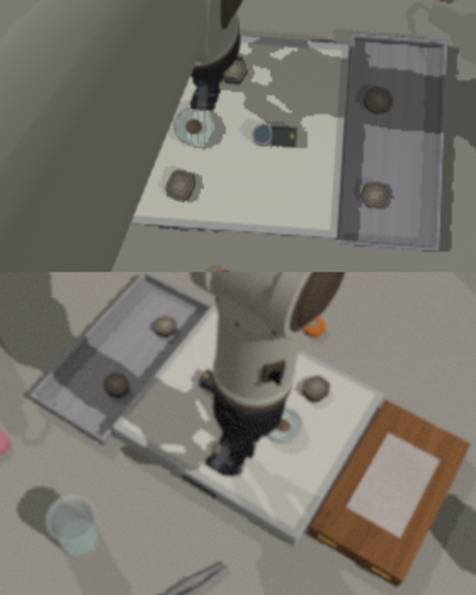

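```bash
python3 -c "
from h import *
c=shot('top'); print(box(ray(c,[(100+u/1.7,150+v/1.7) for u,v in((236,70),(247,70),(236,83),(226,82),(205,95))],.044)).round())
"
```

```text
[[ 72.   3.]
 [ 73. -11.]
 [ 56.   1.]
 [ 57.  13.]
 [ 39.  37.]]
```

Slice A, at crop (236,70), is still centred in front of the fingers at box x of about 72. Continuing the push.

Call:
jog_arm --series '[[-0.5, [8, 1.5, 0], [0, 0, 0]], [-0.5, [12, 0, 0], [0, 0, 0]], [-0.5, [12, 0, 0], [0, 0, 0]], [-0.5, [12, 0, 0], [0, 0, 0]], [-0.5, [12, 0, 0], [0, 0, 0]], [-0.5, [12, 0, 0], [0, 0, 0]], [-0.5, [12, 0, 0], [0, 0, 0]], [-0.5, [10, 0, 0], [0, 0, 0]], [-0.5, [5, 0, 0], [0, 0, 0]], [-0.5, [0, 0, 0], [0, 0, 0]]]'

```text
clock: 16.2
eef_pos: [0.6087, -0.1284, 0.0384]
ee_rot: [-1.158, 1.28, -1.286]
wrist_force: [0.4, 0.1, -0.4]
width: 0.0212
```

```bash
python3 -c "
from h import *
tcp()
a=shot('top')['frame'][150:310,100:380];b=shot('scene')['frame'][140:330,170:450]
cv2.imwrite('pics/two6.png',cv2.resize(np.vstack([a,b])[:,:,::-1],None,fx=1.7,fy=1.7,interpolation=2))"
```

```text
t 16.2 box [ 72.6 -73.9] z 38.4 jaw az err deg 0.07 tooly [ 0.004 -0.001 -1.   ] w 21.2 F [ 0.4  0.1 -0.4]
fix tilt deg tool [-0.22 -0.    0.05]
```

View pics/two6.png

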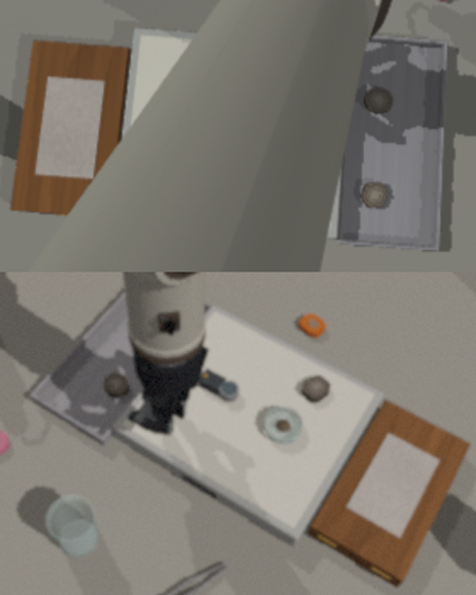

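```bash
python3 -c "
from h import *
c=shot('scene'); print(box(ray(c,[(170+u/1.7,140+(v-272)/1.7) for u,v in((117,384),(104,384),(131,384),(117,370),(117,397))],.013)).round())
c=shot('top'); print(box(ray(c,[(100+u/1.7,150+v/1.7) for u,v in((378,99),(375,195))],.013)).round())
"
```

```text
[[  56. -175.]
 [  66. -189.]
 [  46. -159.]
 [  38. -188.]
 [  73. -162.]]
[[  56. -177.]
 [ -65. -180.]]
```

Call:
jog_arm --series '[[-0.5, [8, 0, 1], [0, 0, 0]], [-0.5, [12, 0, 1.5], [0, 0, 0]], [-0.5, [12, 0, 1.5], [0, 0, 0]], [-0.5, [12, 0, 1.5], [0, 0, 0]], [-0.5, [12, 0, 1.5], [0, 0, 0]], [-0.5, [12, 0, 1.5], [0, 0, 0]], [-0.5, [12, 0, 0], [0, 0, 0]], [-0.5, [6, 0, 0], [0, 0, 0]], [-0.5, [0, 0, 0], [0, 0, 0]], [-0.5, [0, -10, 0], [0, 0, 0]]]'

```text
clock: 17.4
eef_pos: [0.6077, -0.2206, 0.047]
ee_rot: [-1.16, 1.281, -1.282]
wrist_force: [0.3, 0.1, 0.8]
width: 0.0211
```

Call:
jog_arm --series '[[-0.5, [0, -30, 0], [0, 0, 0]], [-0.5, [0, -40, 0], [0, 0, 0]], [-0.5, [-10, -20, 0], [0, 0, 0]], [-0.5, [-30, 0, -10], [0, 0, 0]], [-0.5, [-30, 0, -20], [0, 0, 0]], [-0.5, [-30, 0, -20], [0, 0, 0]], [-0.5, [-30, 0, -20], [0, 0, 0]], [-0.5, [-30, 0, -20], [0, 0, 0]], [-0.5, [-30, 0, -20], [0, 0, 0]], [-0.5, [-20, 0, -10], [0, 0, 0]]]'

```text
clock: 18.4
eef_pos: [0.5087, 0.0115, 0.1494]
ee_rot: [-1.153, 1.27, -1.282]
wrist_force: [1.0, -0.7, -0.5]
width: 0.021
```

```bash
python3 -c "
from h import *
tcp()
a=shot('top')['frame'][150:310,100:380];b=shot('scene')['frame'][140:330,170:450]
cv2.imwrite('pics/two7.png',cv2.resize(np.vstack([a,b])[:,:,::-1],None,fx=1.7,fy=1.7,interpolation=2))"
```

```text
t 18.4 box [-41.2  55.1] z 149.4 jaw az err deg 0.48 tooly [ 0.013  0.001 -1.   ] w 21.0 F [ 1.  -0.7 -0.5]
fix tilt deg tool [-0.71  0.   -0.15]
```

View pics/two7.png

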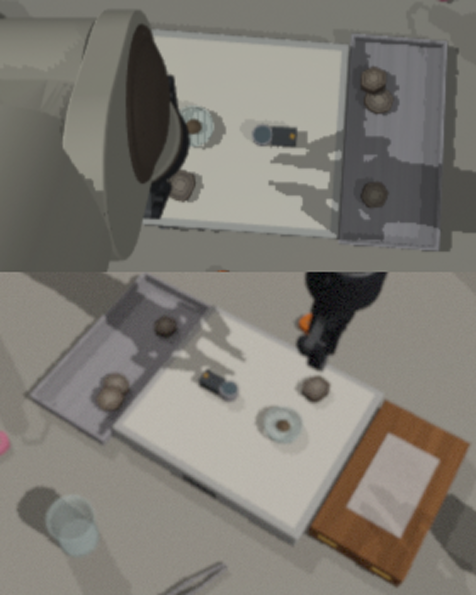

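Slice A is in the tray, leaning slightly on B. Only C is left, at crop (181,185).

Call:
jog_arm --series '[[-0.5, [-20, 0, -12], [-0.6, 0.4, -0.1]], [-0.5, [-22, 0, -13], [0, 0, 0]], [-0.5, [-10, 10, -4], [0, 0, 0]], [-0.5, [0, 25, 0], [0, 0, 0]], [-0.5, [0, 25, 0], [0, 0, 0]], [-0.5, [0, 18, 0], [0, 0, 0]], [-0.5, [0, 8, 0], [0, 0, 0]], [-0.5, [0, 0, 0], [0, 0, 0]], [-0.5, [0, 0, 0], [0, 0, 0]], [-0.5, [0, 0, 0], [0, 0, 0]]]'

```text
clock: 19.5
eef_pos: [0.4913, 0.0676, 0.064]
ee_rot: [-1.151, 1.27, -1.284]
wrist_force: [0.1, 1.1, -0.1]
width: 0.0215
```

```bash
python3 -c "
from h import *
tcp()"
```

```text
t 19.5 box [-64.2 109.1] z 64.0 jaw az err deg 0.38 tooly [ 0.013  0.001 -1.   ] w 21.5 F [ 0.1  1.1 -0.1]
fix tilt deg tool [-0.76  0.   -0.15]
```

Call:
jog_arm --series '[[-0.5, [0, 8, -4], [-0.7, 0.4, -0.1]], [-0.5, [0, 8, 0], [0, 0, 0]], [-0.5, [0, 6, 0], [0, 0, 0]], [-0.5, [0, 2, 0], [0, 0, 0]], [-0.5, [0, 0, 0], [0, 0, 0]], [-0.5, [0, 0, 0], [0, 0, 0]], [-0.5, [0, 0, 0], [0, 0, 0]], [-0.5, [0, 0, 0], [0, 0, 0]], [-0.5, [0, 0, 0], [0, 0, 0]], [-0.5, [0, 0, 0], [0, 0, 0]]]'

```text
clock: 20.5
eef_pos: [0.4892, 0.0684, 0.0401]
ee_rot: [-1.154, 1.283, -1.285]
wrist_force: [0.3, 0.9, -0.0]
width: 0.0217
```

```bash
python3 -c "
from h import *
tcp()"
```

```text
t 20.5 box [-66.4 109.7] z 40.1 jaw az err deg -0.05 tooly [ 0.004  0.002 -1.   ] w 21.7 F [ 0.3  0.9 -0. ]
fix tilt deg tool [-0.24 -0.   -0.14]
```

Call:
jog_arm --series '[[-0.5, [0, 1.5, -2.5], [0, 0, 0]], [-0.5, [6, 0, 0], [0, 0, 0]], [-0.5, [8, 0, 0], [0, 0, 0]], [-0.5, [10, 0, 0], [0, 0, 0]], [-0.5, [10, 0, 0], [0, 0, 0]], [-0.5, [10, 0, 0], [0, 0, 0]], [-0.5, [10, 0, 0], [0, 0, 0]], [-0.5, [10, 0, 0], [0, 0, 0]], [-0.5, [6, 0, 0], [0, 0, 0]], [-0.5, [0, 0, 0], [0, 0, 0]]]'

```text
clock: 21.5
eef_pos: [0.4784, -0.0093, 0.0385]
ee_rot: [-1.152, 1.284, -1.288]
wrist_force: [0.3, -0.1, 0.0]
width: 0.0213
```

```bash
python3 -c "
from h import *
tcp()
a=shot('top')['frame'][150:310,100:380];b=shot('scene')['frame'][140:330,170:450]
cv2.imwrite('pics/two8.png',cv2.resize(np.vstack([a,b])[:,:,::-1],None,fx=1.7,fy=1.7,interpolation=2))"
```

```text
t 21.5 box [-69.2  31.3] z 38.5 jaw az err deg -0.22 tooly [ 0.005  0.001 -1.   ] w 21.3 F [ 0.3 -0.1  0. ]
fix tilt deg tool [-0.27 -0.   -0.09]
```

View pics/two8.png

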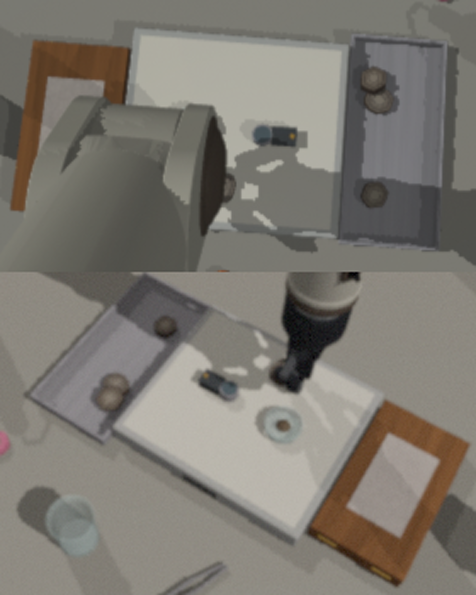

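Slice C, at crop (229,187), sits just ahead of the fingers.

Call:
jog_arm --series '[[-0.5, [8, 0, 0], [0, 0, 0]], [-0.5, [12, 0, 0], [0, 0, 0]], [-0.5, [12, 0, 0], [0, 0, 0]], [-0.5, [12, 0, 0], [0, 0, 0]], [-0.5, [12, 0, 0], [0, 0, 0]], [-0.5, [12, 0, 0], [0, 0, 0]], [-0.5, [12, 0, -1], [0, 0, 0]], [-0.5, [12, 0, -1], [0, 0, 0]], [-0.5, [6, 0, 0], [0, 0, 0]], [-0.5, [0, 0, 0], [0, 0, 0]]]'

```text
clock: 22.6
eef_pos: [0.4654, -0.1142, 0.0383]
ee_rot: [-1.153, 1.283, -1.287]
wrist_force: [1.4, 0.2, -0.2]
width: 0.0215
```

```bash
python3 -c "
from h import *
tcp()"
```

```text
t 22.6 box [-71.4 -74.4] z 38.3 jaw az err deg -0.14 tooly [ 0.005  0.001 -1.   ] w 21.5 F [ 1.4  0.2 -0.2]
fix tilt deg tool [-0.3  -0.   -0.11]
```

Call:
jog_arm --series '[[-0.5, [8, 0, -1], [0, 0, 0]], [-0.5, [12, 0, -1.5], [0, 0, 0]], [-0.5, [12, 0, -1.5], [0, 0, 0]], [-0.5, [12, 0, -1.5], [0, 0, 0]], [-0.5, [12, 0, -1.5], [0, 0, 0]], [-0.5, [12, 0, -1.5], [0, 0, 0]], [-0.5, [12, 0, 0], [0, 0, 0]], [-0.5, [6, 0, 0], [0, 0, 0]], [-0.5, [0, 0, 0], [0, 0, 0]], [-0.5, [0, -10, 0], [0, 0, 0]]]'

```text
clock: 23.6
eef_pos: [0.445, -0.2063, 0.0472]
ee_rot: [-1.154, 1.285, -1.286]
wrist_force: [0.9, -0.1, 0.5]
width: 0.0214
```

Call:
jog_arm --series '[[-0.5, [0, -30, 0], [0, 0, 0]], [-0.5, [0, -40, 0], [0, 0, 0]], [-0.5, [-10, -20, 0], [0, 0, 0]], [-0.5, [-40, 0, 0], [0, 0, 0]], [-0.5, [-40, 0, 0], [0, 0, 0]], [-0.5, [-40, 0, 0], [0, 0, 0]], [-0.5, [-40, 0, 0], [0, 0, 0]], [-0.5, [-40, 0, 0], [0, 0, 0]], [-0.5, [-40, 0, -10], [0, 0, 0]], [-0.5, [-40, 0, -10], [0, 0, 0]]]'

```text
clock: 24.6
eef_pos: [0.4594, 0.0936, 0.1509]
ee_rot: [-1.143, 1.279, -1.294]
wrist_force: [0.9, 1.1, 0.5]
width: 0.0213
```

Call:
jog_arm --series '[[-0.5, [-20, 0, -5], [0, 0, 0]], [-0.5, [-40, 0, -15], [0, 0, 0]], [-0.5, [-40, 0, -15], [0, 0, 0]], [-0.5, [-40, 0, -15], [0, 0, 0]], [-0.5, [-40, 0, -10], [0, 0, 0]], [-0.5, [-30, 0, -10], [0, 0, 0]], [-0.5, [-10, 0, 0], [0, 0, 0]], [-0.5, [0, 0, 0], [0, 0, 0]], [-0.5, [0, 0, 0], [0, 0, 0]], [-0.5, [0, 0, 0], [0, 0, 0]]]'

```text
clock: 25.6
eef_pos: [0.4043, 0.3393, 0.1579]
ee_rot: [-1.145, 1.263, -1.279]
wrist_force: [1.0, 0.1, 0.9]
width: 0.0212
```

```bash
python3 -c "
from h import *
tcp()
a=shot('top')['frame'][150:310,100:380];b=shot('scene')['frame'][140:330,170:450]
cv2.imwrite('pics/two9.png',cv2.resize(np.vstack([a,b])[:,:,::-1],None,fx=1.7,fy=1.7,interpolation=2))"
```

```text
t 25.6 box [-178.5  370.4] z 157.9 jaw az err deg 0.75 tooly [ 0.021  0.006 -1.   ] w 21.2 F [1.  0.1 0.9]
fix tilt deg tool [-1.15 -0.   -0.47]
```

View pics/two9.png

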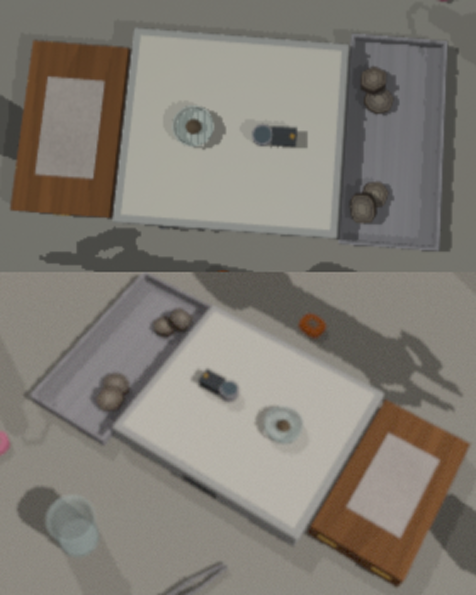

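All four are in the tray. C at crop (362,207) and A lean on their neighbours, so I'll check their heights and wall clearance by triangulation, along with the bystander shifts.

```bash
python3 -c "
from h import *
t=shot('top');s=shot('scene')
def P(c,uv): return cv2.undistortPoints(np.array(uv,float).reshape(-1,1,2),K(c),np.array(c['distortion']))[:,0].T
n=['C','D','A','B']
ut=[(100+u/1.7,150+v/1.7) for u,v in((362,207),(377,192),(373,79),(378,100))]
us=[(170+u/1.7,140+(v-272)/1.7) for u,v in((181,320),(163,325),(110,399),(116,384))]
X=cv2.triangulatePoints(np.array(t['world_to_cam'])[:3],np.array(s['world_to_cam'])[:3],P(t,ut),P(s,us)); X=(X[:3]/X[3]).T
for k,x in zip(n,X): print(k,box(x).round()[0],'z',(x[2]*1000).round())
for c,f in((t,'top1.png'),(s,'scene1.png')):
    o=cv2.imread('pics/'+f)[:,:,::-1]; d=np.abs(o.astype(int)-c['frame']).max(2)
# shift of bystanders: phase correlation on patches
o=cv2.cvtColor(cv2.imread('pics/top1.png'),cv2.COLOR_BGR2GRAY);g=cv2.cvtColor(t['frame'],cv2.COLOR_RGB2GRAY)
o2=cv2.cvtColor(cv2.imread('pics/scene1.png'),cv2.COLOR_BGR2GRAY);g2=cv2.cvtColor(s['frame'],cv2.COLOR_RGB2GRAY)
for k,a,b,(u,v,w) in(('dish',o,g,(214,225,16)),('loupe',o,g,(262,230,16)),('dish s',o2,g2,(335,230,16)),('loupe s',o2,g2,(297,207,16)),('trayedge top',o,g,(355,285,14)),('tray s',o2,g2,(200,215,20)),('slidebox s',o2,g2,(430,235,20)),('beaker s',o2,g2,(213,290,20)),('bottle',o2,g2,(145,160,25))):
    tm=a[v-w:v+w,u-w:u+w]; q=cv2.matchTemplate(b[v-w-8:v+w+8,u-w-8:u+w+8],tm,cv2.TM_CCOEFF_NORMED); _,m,_,l=cv2.minMaxLoc(q); print(k,'shift px',l[0]-8,l[1]-8,round(m,2))
"
```

```text
C [ -81. -164.] z 14.0
D [ -61. -182.] z 11.0
A [  81. -169.] z 13.0
B [  55. -178.] z 9.0
dish shift px 0 0 1.0
loupe shift px 0 0 1.0
dish s shift px 0 0 0.99
loupe s shift px 0 0 0.97
trayedge top shift px 0 0 1.0
tray s shift px 0 0 0.99
slidebox s shift px 0 0 0.92
beaker s shift px 0 0 0.99
bottle shift px 0 0 1.0
```

Every slice is inside the walls (y_b about -164 to -182, limit -144) and low (z 14 mm or less). Nothing else has shifted, so I'm handing in.

```bash
python3 -c "
from bench import r
print(r.sign_off())"
```

```text
the job is handed in; nothing more can be done
None
```

All four agate slices are in the steel tray, and I handed the job in at about 26 s of the 70 s allowed. I pushed each one along its lane and off the edge with the two fingertips held about 21 mm apart, taking the two nearest the tray first. None was gripped or lifted.

**Slices:** triangulated from both cameras, their centres are 9–14 mm above the bench. They lie about 20–38 mm inside the wall limit nearest the light box. Two of them rest partly against a neighbour, but they are low and well within the walls.

**Everything else:** the dish, hand lens, tray, slide box, beaker and wash bottle showed no image shift from the first pictures. I did not measure the jar and forceps, but the arm never worked near them.

**At hand-in:** the arm was parked clear at 158 mm height, touching nothing. No check failed or disagreed. The sign-off gave no verdict, so these checks are my own.

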